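# Close the casting mould and snap its draw latch

### The job

Close the two-part casting mould: slide its loose half (blue-backed) fully home against the fixed half, then swing the latch's wire loop over by its red tab and hook its bar down behind the brass keeper, and last press the red-ended lever down over centre until it lies fully flat and the latch holds the mould shut. Leave everything else on the bench where it is.

Things in the scene. Friction and masses are not known exactly. Their poses are not given: they have to be found in the camera images.
- mould: Two-part aluminium mould bolted to the bench on a steel base plate 330 x 150 x 15 mm. Origin: on the bench under the parting line (front face of the fixed half), mid-width. z up; x along the slide, from fixed to loose half; y across. The whole latch lies in the plane y = 0. Fixed half: block x -130 to 0 mm, 100 mm wide, top 65 mm above the bench; latch lever and loop stand on it.
- half (a joint): Opening of the loose mould half, m: 0 = fully home against the fixed half, at most 0.060. It slides along the mould's x with about 3 N of friction and stays where it is left. Block 90 mm (x) x 100 mm (y), top 65 mm above the bench, about 1 kg; its outer face and top edge are blue, the keeper stands on its top.
- half_back (a point): Centre of the loose half's blue outer face, 40 mm above the bench. Push here towards the mould's -x to close the mould.
- lever (a joint): Angle of the latch lever, rad: 0 = flat (latched), pointing to the mould's -x; 1.57 upright; at most 2.7, leaning towards the keeper. Stiff pivot (0.09 N m): stays where left. Steel bar 26 mm wide with a red end grip 34 x 30 x 10 mm; ends 90 mm from the pivot. Loop hooked: below about 1.1 rad it resists (under 5 N at the grip) and springs back if let go early; below about 0.35 it snaps flat and stays.
- lever_grip (a point): Middle of the upper face of the lever's red grip: with the lever flat, 73 mm to the mould's -x of the pivot and 10 mm above it (95 mm above the bench). Press here.
- lever_pivot (a point): Axis of the lever (along the mould's y), at x = -40 mm of the mould, 85 mm above the bench.
- loop (a joint): Angle of the wire loop on the lever, rad. The loop's slope above the mould's +x is this minus the lever's value: 0 = level, pointing over the keeper; 1.57 = upright. Swings freely, falls by its weight; stop at 2.45: at the start it is folded back on this stop. Its pin on the lever is, lever flat, 16.3 mm to -x of and 7.6 mm below the lever pivot, and turns with the lever (lever up: pin nearer the keeper).
- loop_bar (a point): Middle of the loop's end bar (8 mm round, 48 mm long, along the mould's y), 95 mm from the loop's pin. The two side wires, 24 mm either side of the middle, pass either side of the keeper. This bar goes down behind the keeper.
- loop_tab (a point): Middle of the loop's red pull tab, to grip it by: 10 mm thick along the mould's y, 16 mm deep, 34 mm long. It sticks out beyond the end bar, bent 50 degrees up from the loop's plane; this point is 24 mm out from the bar's middle. Gripped across its thickness it can turn about the mould's y in the fingers.
- keeper_seat (a point): Where the bar's middle rests when hooked, 81 mm above the bench; on the loose half, mould's axes. Keeper: brass hook 26 mm wide (y); the bar bears on its post's +x face. The post is 13 mm thick, its lip ends 2 mm to +x of this point, lip underside 7 mm and top 13 mm above it. Lower the bar 8 to 16 mm to +x of this point onto the steel foot (top 4 mm below it, 20 mm long); the keeper gives 2 to 5 mm.
- hammer: Hammer lying on the bench, 220 mm long; leave it alone.
- spanner: Steel spanner lying beside the mould, 180 mm long; leave it alone.
- bird: Cast brass bird on a round foot, 130 mm tall; leave it alone.
- bowl: Copper bowl, 110 mm across, 50 mm tall; leave it alone.
- wax_jar: Closed jar, 72 mm across, 85 mm tall; leave it alone.
- stake_rod: Dark steel rod beside the mould, 220 mm long, 16 mm thick; leave it alone.
- tray: Brass plate, 170 mm across; leave it alone.
- cup: Copper cup, 72 mm across, 80 mm tall; leave it alone.

How it is judged (in metres and radians):
On the way, in this order (a step that is already met when the one before it is completed fails the run):
1. the loose half is fully home (within 3 mm) and the lever not yet pressed flat (value of joint half below 0.003 m and value of joint lever above 0.25 rad), for 0.2 s.
2. the loop's bar is down behind the keeper, below the top of its lip, the lever still up (x of loop_bar in the frame of keeper_seat between -0.006 and 0.03 m and z of loop_bar in the frame of keeper_seat below 0.006 m and value of joint lever above 0.5 rad), for 0.2 s.
At the end, for the whole second after the job is handed in: The loose half is fully home (within 3 mm), the loop's bar is hooked behind the keeper under its lip (within about 9 mm of its seat), and the lever lies flat (within 0.08 rad) and still (value of joint half below 0.003 m and value of joint lever below 0.08 rad and x of loop_bar in the frame of keeper_seat between -0.009 and 0.005 m and z of loop_bar in the frame of keeper_seat between -0.008 and 0.006 m and velocity of joint lever between -0.1 and 0.1 rad/s); the robot touches nothing.
It fails at once if another thing on the bench is shifted by more than 30 mm (distance of any of hammer, spanner, bird, bowl, wax_jar, stake_rod, tray, cup from where it was at the start of the episode above 0.03 m).
It also fails if it takes over 70 s, if anything falls off the work surface, if the arm or the gripper's body presses on something with over 40 N, if the wrist force passes 120 N, or if a joint passes its speed limit or range.

### The arm

A 7-joint arm with a two-finger parallel gripper is mounted at the origin on the work surface. World frame = base frame: x ahead of the robot, y to its left, z up, the work surface at z = 0. Lengths are in mm, angles in rad, forces in N, time in s.
With the tool pointing down it reaches from about 400 to 925 mm from the base axis. Payload 4.1 kg.
Tool frame: the origin (TCP) lies midway between the tips of the shut fingers; the grasp point (between the pads) lies 19 mm behind it (robot.grip_point_offset is the distance from the TCP to the grasp point, in mm); z points along the fingers, y is the line along which they close (so a half turn about z gives the same grasp; the last joint's range is limited). The gripper opens to 85 mm and grips with 20 to 120 N. Pads are 22 mm wide; open, the fingers measure 114 mm over their backs; the gripper's body (76 mm by 85 mm) begins 54 mm behind the grasp point. The pads swing forward as they close: fully open they stand 13 mm farther back than shut.
Start: joints at [1.074, 0.398, 0.045, 1.537, -0.019, 1.207, -0.051], TCP at [251.843, -599.265, 231.347] pointing down, gripper open.
Joint ranges: [-2.82, 2.82], [-0.49, 2.23], [-1.37, 1.46], [0, 2.46], [-1.36, 4.5], [0.23, 2], [-2.94, 2.94]. Speed limits (rad/s): [2.57, 2.57, 3.14, 3.14, 3.14, 3.14, 3.14].

### API

Orientations are given as a unit quaternion [x, y, z, w].
In Python, from cell import robot gives the robot as it stands.
- The arm moves only by the shell command python3 -m crank 'ROWS'. ROWS is JSON, a list of rows, each a list of 3 entries, a list of its own where there are three numbers: the opening, from -1 (shut) to 1 (fully open), so that 0 is half open, then the shift along the tool's x, y, z scaled (see below), then the turn, a rotation vector about the tool's x, y, z scaled (see below). A call has 1 to 20 rows; each row shifts and turns the commanded pose from where the row before left it, along the tool's axes as they then stand; what a row does not reach is not made up. The controller multiplies each number of a shift by 0.04 m and each number of a turn by 5 degrees. A row lasts 1/12 s, in which the tool goes at most 41.7 mm and 7.16 degrees, less where a joint would pass 70% of its speed; a pose out of reach is approached as far as the arm can. A call with a number of a shift or a turn outside -1 to 1 is refused whole. A call with a gripper value outside its range is refused whole. The fingers move at their own pace and stop on an object; the grip force is fixed at half the most. Time passes only in rows, so rows that do not move let the fingers close. It gives the time, the measured TCP pose, the force, the opening and the grip force at its end, in the units of the state.
- robot.get_obs(): the state, without advancing time (a new reading comes with each control period).
- robot.grab_frame(name): name is "scene" or "top" or "wrist"; returns (picture, depth): 480x640x3 uint8, blue, green, red; 480x640 float32, mm along the optical axis (not along the pixel's ray), 0 where there is no reading.
- robot.get_calibration(name): a dict with "camera_matrix" (3x3 intrinsics, pixels), "extrinsics" (4x4, takes a point from world to camera coordinates). Camera axes: x right, y down, z forward; pixel columns grow to the right and rows downward; lengths in mm; the calibration is good to about 2 mm. A picture is of the moment at which its call begins: read the wrist's pose just before it. get_calibration takes no time and is no camera call; for the wrist camera it gives the pose at the moment of the call.
- robot.job_done(): hands the job in; it is judged then, once.
The state is a dict: "t": time; "joints": joint angles; "qd": joint speeds; "joint_torque": joint torques, N m; "tcp_pos": TCP position; "eef_rot": TCP orientation; "wrist_force": force on the tool from outside, world axes, zero at the start; "torque": the same for the moment, N m; "width": finger opening in mm; "finger_force": force on a finger pad.
Only numpy, scipy, OpenCV 4.12 (cv2) and the standard library are available. Lean on these libraries where they do the work, as an engineer would, in place of code of your own. Each camera call takes 0.05 s, during which the arm holds its last target. There are 200 camera calls.

## Working session

There is one attempt and no reset: what is moved stays moved. The work goes in short steps, Python scripts to look and compute and a shell command to move; the robot and the scene stay as the last step left them, time stands still between calls to the robot, and variables do not carry over. Pictures are saved under pics/ and viewed, at most 10 in all, crops included, and the job is handed in when it is done.

```bash
mkdir -p pics; ls
python3 - <<'E'
from cell import robot
import cv2,numpy as np
for n in("scene","top"):
    p,d=robot.grab_frame(n); cv2.imwrite(f"pics/{n}0.png",p); np.save(f"{n}0.npy",d)
    c=robot.get_calibration(n); print(np.round(c["camera_matrix"],1).tolist(),np.round(c["extrinsics"],3).tolist())
print(robot.get_obs())
E
```

```text
pics
[[606.1, 0.0, 324.9], [0.0, 606.1, 239.8], [0.0, 0.0, 1.0]] [[0.817, 0.577, 0.012, -480.348], [0.425, -0.588, -0.688, -194.594], [-0.39, 0.567, -0.725, 1906.204], [0.0, 0.0, 0.0, 1.0]]
[[489.2, 0.0, 316.6], [0.0, 489.2, 234.5], [0.0, 0.0, 1.0]] [[-0.006, -1.0, 0.007, -3.168], [-0.986, 0.005, -0.166, 578.623], [0.166, -0.008, -0.986, 1082.768], [0.0, 0.0, 0.0, 1.0]]
{'t': 0.1, 'joints': array([ 1.07398969,  0.39912787,  0.04502401,  1.53773324, -0.01870214,
        1.20685749, -0.05072295]), 'qd': array([-2.65497029e-04, -2.74175447e-03, -1.17943630e-03, -2.51110308e-03,
        2.43688671e-05, -1.89399567e-03, -1.06103052e-03]), 'joint_torque': array([ 3.31820273e-03, -4.76264012e+01,  1.36981856e+00, -2.54951602e+01,
        1.18956232e-02,  5.07024553e-03,  2.95361747e-05]), 'tcp_pos': array([ 251.62881107, -598.72763695,  230.36995476]), 'eef_rot': array([ 9.80273626e-01,  1.97643343e-01, -2.23315667e-04, -8.22540061e-04]), 'wrist_force': array([ 0.1076313 ,  0.18107292, -0.39991817]), 'torque': array([ 0.01067393,  0.03752554, -0.05910615]), 'finger_force': 0.0, 'width': 85.42029699145846}
```

View pics/top0.png

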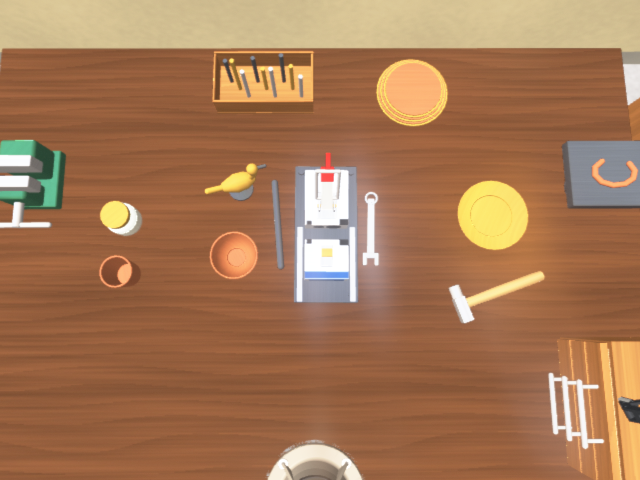

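View pics/scene0.png

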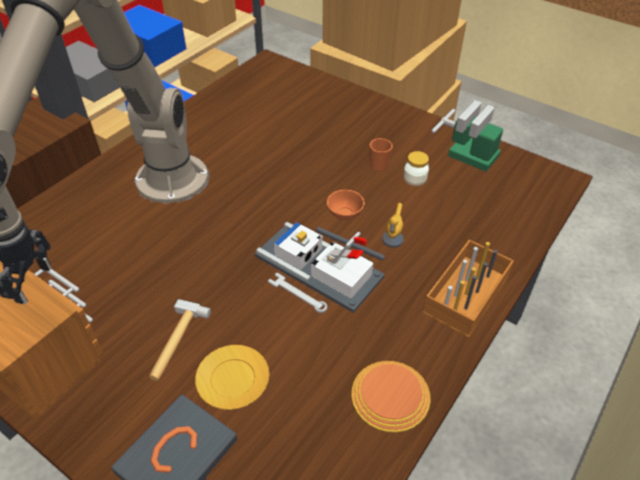

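The top view shows the mould at about (326, 235), with the loose half (blue edge at row 275) nearer the robot. The lever and loop lean back at (328, 170), and the spanner (371) and rod (278) lie on either side.

```bash
cat > h.py <<'E'
import cv2,numpy as np
from cell import robot
from scipy.spatial.transform import Rotation as R
def cloud(n,p=None,d=None):
    c=robot.get_calibration(n)
    if d is None: p,d=robot.grab_frame(n)
    K,E=c["camera_matrix"],c["extrinsics"]
    v,u=np.mgrid[:480,:640]; 
    P=np.stack([(u-K[0,2])/K[0,0]*d,(v-K[1,2])/K[1,1]*d,d],-1)
    return p,d,(P-E[:3,3])@E[:3,:3]
E
python3 - <<'E'
from h import *
p=cv2.imread("pics/top0.png");p,d,W=cloud("top",p,np.load("top0.npy"))
s=np.s_[155:310,285:362]
Q=W[s].reshape(-1,3);C=p[s].reshape(-1,3).astype(int)
def rect(m,t):
    r=cv2.minAreaRect(Q[m][:,:2].astype(np.float32)); print(t,m.sum(),r,Q[m].mean(0).round(1))
z=Q[:,2]
print(np.histogram(z,bins=range(-10,180,10)))
rect((z>8)&(z<22),"base")
m=(z>58)&(z<71)
rect(m,"tops")
xs=Q[m][:,0];print(np.histogram(xs,bins=range(int(xs.min()),int(xs.max())+10,6)))
b=(C[:,0]>C[:,2]+60)&m; rect(b,"blue")
r=(C[:,2]>130)&(C[:,1]<60)&(z>70); rect(r,"red");
for q in Q[r][::6]: print(q.round(0),end=' ')
k=(C[:,2]>C[:,0]+80)&(C[:,1]>100)&(z>70); rect(k,"brass")
E
```

```text
(array([2022, 1343, 3418,  723,   34,   43,  138, 2954,  198,   96,  261,
        120,  119,  131,   41,   21,   20,   26]), array([-10,   0,  10,  20,  30,  40,  50,  60,  70,  80,  90, 100, 110,
       120, 130, 140, 150, 160, 170]))
base 3788 ((590.0771484375, -22.4088134765625), (160.97616577148438, 330.47998046875), 89.70612335205078) [561.  -25.6  14.9]
tops 3040 ((602.0589599609375, -28.30010223388672), (99.89095306396484, 255.16746520996094), 89.2778091430664) [586.9 -27.4  64.5]
(array([ 99, 125,  99, 132, 119,  81,  97,  76,  83,  96,  68,  91,  87,
        99, 127,  27,   0,   0,   0,   0,  21, 116, 111, 106, 108,  94,
        92,  55,  63,  70,  60,  42,  62,  59,  59,  59,  60,  62,  53,
        58,  52,  51,  21,   0]), array([474, 480, 486, 492, 498, 504, 510, 516, 522, 528, 534, 540, 546,
       552, 558, 564, 570, 576, 582, 588, 594, 600, 606, 612, 618, 624,
       630, 636, 642, 648, 654, 660, 666, 672, 678, 684, 690, 696, 702,
       708, 714, 720, 726, 732, 738]))
blue 263 ((482.8807373046875, -27.935047149658203), (97.03104400634766, 15.441546440124512), 89.4337387084961) [484.6 -28.3  64.8]
red 0 ((0.0, 0.0), (0.0, 0.0), 0.0) [nan nan nan]
brass 118 ((550.7191162109375, -22.822019577026367), (32.00617980957031, 322.3228759765625), 86.69515991210938) [590.9 -27.3 134.1]<stdin>:6: RuntimeWarning: Mean of empty slice.
  ret = um.true_divide(
```

```bash
python3 -m crank '[[-1,[0,0,0],[0,0,0.9]],[-1,[0,0,0],[0,0,0.9]],[-1,[0,0,0],[0,0,0.9]],[-1,[0,0,0],[0,0,0.9]],[-1,[0,0,0],[0,0,0.95]],[-1,[0.3,-0.8,0],[0,0,0]],[-1,[0.3,-0.95,0],[0,0,0]],[-1,[0.3,-0.95,0],[0,0,0]],[-1,[0.3,-0.95,0],[0,0,0]],[-1,[0.3,-0.95,0],[0,0,0]],[-1,[0.3,-0.95,0],[0,0,0]],[-1,[0.3,-0.95,0],[0,0,0]],[-1,[0.3,-0.95,0],[0,0,0]],[-1,[0.3,-0.95,0],[0,0,0]],[-1,[0.3,-0.95,0],[0,0,0]],[-1,[0.3,-0.95,0],[0,0,0]],[-1,[0.3,-0.95,0],[0,0,0]],[-1,[0.3,-0.95,0],[0,0,0]],[-1,[0.3,-0.95,0],[0,0,0]],[-1,[0,0,0],[0,0,0]]]'
python3 - <<'E'
from h import *
o=robot.get_obs();print(R.from_quat(o["eef_rot"]).as_matrix().round(3).tolist(),o["joints"].round(2))
p,d,W=cloud("wrist");cv2.imwrite("pics/w1.png",p);np.savez("w1.npz",p=p,d=d,W=W)
E
```

```text
t: 1.77
tcp_pos: [421.3, -64.9, 231.6]
eef_rot: [1.0, 0.007, 0.001, -0.002]
wrist_force: [0.1, 0.8, -0.4]
width: 0.0
finger_force: 0.0
[[1.0, 0.013, 0.002], [0.013, -1.0, 0.003], [0.002, -0.003, -1.0]] [ 0.39 -0.   -0.33  2.03 -0.    1.11 -1.5 ]
```

View pics/w1.png

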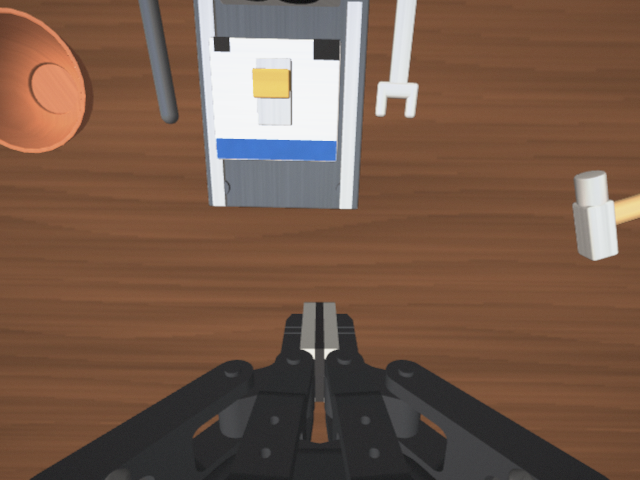

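The wrist view shows the loose half squarely in front: blue edge at row 150 (columns 217–336), brass keeper at (271, 83).

Run:
```python
from h import *
f=np.load("w1.npz");p,W=f["p"].astype(int),f["W"]
z=W[...,2];b=(p[...,0]>p[...,2]+60)&(z>50)&(z<75)
Q=W[b];print("blue",len(Q),cv2.minAreaRect(Q[:,:2].astype(np.float32)),Q[:,2].mean(),"xmin",np.percentile(Q[:,0],2))
k=(p[...,2]>200)&(p[...,1]>130)&(p[...,0]<90)&(z>75); Q=W[k];print("keeper",len(Q),cv2.minAreaRect(Q[:,:2].astype(np.float32)),Q[:,2].mean())
w=(p.min(-1)>225)&(z>58)&(z<72);Q=W[w];print("white",cv2.minAreaRect(Q[:,:2].astype(np.float32)))
# base plate edges
e=[]
for r in range(60,200,5):
    row=(z[r]>8)&(z[r]<30);c=np.where(row)[0];c=c[(c>180)&(c<390)];e.append((*W[r,c[0],:2],*W[r,c[-1],:2]))
e=np.array(e);print(np.polyfit(e[:,0],e[:,1],1),np.polyfit(e[:,2],e[:,3],1))
# lever from top
pt=cv2.imread("pics/top0.png");_,_,T=cloud("top",pt,np.load("top0.npy"))
s=np.s_[145:225,300:352];Q=T[s].reshape(-1,3);C=pt[s].reshape(-1,3)
m=Q[:,2]>72
o=np.argsort(-Q[:,2]);
for i in [i for i in o if m[i]][::9]: print((600-Q[i,0]).round().astype(int),(Q[i,1]+28).round().astype(int),Q[i,2].round().astype(int),C[i],end='; ')
```

```text
blue 2380 ((483.7241516113281, -28.736785888671875), (98.24799346923828, 15.97739315032959), 89.54429626464844) 66.42652831637389 xmin 476.0285663078036
keeper 2 ((521.9923706054688, -40.885536193847656), (0.8461280465126038, 0.0), -95.36421966552734) 94.44221894488074
white ((528.18798828125, -29.206714630126953), (98.68745422363281, 72.5716323852539), 89.48054504394531)
[-5.73342897e-03  4.71908264e+01] [ -0.11611927 -51.57127059]
209 30 1164 [255 255 255]; 209 30 1164 [ 81 103 150]; 209 30 1164 [220 220 224]; -124 -2 191 [ 68  76 255]; -124 2 190 [ 69  80 254]; -112 -4 189 [ 71  79 254]; -114 -6 188 [ 69  82 213]; -110 2 186 [ 72  80 254]; -98 2 185 [ 75  80 254]; -105 2 184 [ 75  81 254]; -103 -6 181 [ 74  85 215]; -99 0 180 [ 77  83 255]; -93 13 178 [250 249 250]; -94 21 178 [250 249 249]; -89 -10 177 [221 224 236]; -96 6 177 [200 207 251]; -94 4 176 [249 248 250]; -96 -17 176 [203 202 208]; -96 13 176 [204 211 250]; -90 6 175 [218 223 236]; -95 -23 174 [250 250 248]; -90 -19 174 [232 234 238]; -97 -25 172 [201 199 201]; -88 23 168 [182 187 198]; -87 -28 164 [188 187 193]; -85 -
[... 1378 characters left out ...]
1 7 99 [245 248 249]; -60 21 98 [180 180 187]; -51 -2 97 [245 248 249]; -46 -11 97 [244 247 248]; -47 10 96 [244 247 248]; -47 1 95 [245 248 249]; -42 -8 95 [244 248 249]; -43 -4 94 [246 248 250]; -59 -22 93 [216 220 225]; -57 23 93 [186 189 198]; -31 7 92 [247 250 250]; -55 -24 92 [199 203 212]; -46 16 91 [254 253 252]; -36 -11 91 [244 247 249]; -55 -27 90 [192 191 196]; -55 25 90 [225 224 228]; -37 3 89 [246 249 250]; -30 -4 89 [252 253 253]; -35 5 88 [246 249 250]; -32 -4 88 [247 250 251]; -42 -15 88 [202 232 244]; -39 14 87 [204 230 243]; -33 1 87 [247 250 251]; -56 18 86 [243 246 248]; -49 -16 85 [240 241 242]; -29 -15 83 [222 221 222]; -68 -21 73 [253 252 251]; -17 -9 72 [252 251 250];
```

The lever is at about 0.47 rad. The loop is on its stop with the bar near mould (-96, 173) and the tab near (-119, 180). Next I push the half home.

```bash
python3 -m crank '[[-1,[0,-0.15,0.8],[0,0,0]],[-1,[0,-0.15,0.8],[0,0,0]],[-1,[0,-0.15,0.8],[0,0,0]],[-1,[0,-0.15,0.8],[0,0,0]],[-1,[0,-0.15,0.8],[0,0,0]],[-1,[0,-0.15,0.8],[0,0,0]],[-1,[0.5,0,0],[0,0,0]],[-1,[0.4,0,0],[0,0,0]],[-1,[0.2,0,0],[0,0,0]],[-1,[0.2,0,0],[0,0,0]],[-1,[0.2,0,0],[0,0,0]],[-1,[0.2,0,0],[0,0,0]],[-1,[0.1,0,0],[0,0,0]],[-1,[0,0,0],[0,0,0]]]'
```

```text
t: 2.98
tcp_pos: [492.8, -37.3, 39.6]
eef_rot: [1.0, 0.0, 0.001, 0.0]
wrist_force: [-0.6, -0.0, -1.2]
width: -0.0
finger_force: 0.4
```

```bash
python3 -m crank '[[-1,[0.1,0,0],[0,0,0]],[-1,[0.1,0,0],[0,0,0]],[-1,[0.1,0,0],[0,0,0]],[-1,[0,0,0],[0,0,0]]]'
```

```text
t: 3.32
tcp_pos: [496.5, -37.5, 38.5]
eef_rot: [1.0, 0.0, -0.008, 0.001]
wrist_force: [-16.0, -0.4, 11.0]
width: -0.2
finger_force: 8.1
```

```bash
python3 -m crank '[[-1,[0.05,0,0],[0,0,0]],[-1,[0,0,0],[0,0,0]],[-1,[0,0,0],[0,0,0]],[-1,[-0.5,0,0],[0,0,0]],[-1,[-0.7,0,-0.2],[0,0,0]],[-1,[0,0,-1],[0,0,0]],[-1,[0,0,-1],[0,0,0]],[-1,[0,0,-1],[0,0,0]],[-1,[0,0,-1],[0,0,0]],[-1,[0,0,-1],[0,0,0]],[-1,[0,0,-1],[0,0,0]],[-1,[0.8,0,0],[0,0,0]],[-1,[0.8,-0.1,0],[0,0,0]],[-1,[0.8,-0.1,0],[0,0,0]],[-1,[0.8,-0.05,0],[0,0,0]],[-1,[0.8,0,0],[0,0,0]],[-1,[0.8,0,0],[0,0,0]],[-1,[0,0,0],[0,0,0]],[-1,[0,0,0],[0,0,0]]]'
python3 - <<'E'
from h import *
o=robot.get_obs();print(o["tcp_pos"].round(1),R.from_quat(o["eef_rot"]).as_rotvec(True).round(1),o["joints"].round(2))
p,d,W=cloud("wrist");cv2.imwrite("pics/w2.png",p);np.savez("w2.npz",p=p,d=d,W=W)
p=p.astype(int);z=W[...,2]
r=(p[...,2]>150)&(p[...,1]<110)&(p[...,0]<110)&(z>70)
for t,m in(("tab",r&(z>155)),("grip",r&(z<150))):
    Q=W[m];print(t,len(Q),cv2.minAreaRect(Q[:,:2].astype(np.float32)),np.polyfit(Q[:,0],Q[:,2],1) if len(Q) else '',Q.mean(0))
p,d,W=cloud("top");cv2.imwrite("pics/top1.png",p)
z=W[...,2];s=(z>58)&(z<71);s[:155]=0;s[310:]=0;s[:,:290]=0;s[:,360:]=0
xs=W[s][:,0];print(xs.min(),np.histogram(xs,range(470,620,6)))
E
```

```text
t: 4.9
tcp_pos: [651.1, -26.3, 286.9]
eef_rot: [1.0, 0.001, 0.001, -0.001]
wrist_force: [-0.1, -0.2, 0.0]
width: 0.4
finger_force: 0.0
[651.1 -26.3 286.9] [-1.799e+02 -1.000e-01 -1.000e-01] [ 0.25  0.39 -0.38  1.45  0.14  1.33 -1.71]
tab 809 ((714.9990844726562, -31.427316665649414), (9.927382469177246, 40.42688751220703), 89.98307800292969) [  0.38590818 -85.54781056] [713.05523984 -31.20116523 189.62603726]
grip 666 ((702.8681030273438, -31.025880813598633), (27.230459213256836, 28.74766731262207), 0.44993123412132263) [   0.39860506 -149.33717969] [703.43191393 -30.08778843 131.05433885]
508.82421813715627 (array([ 0,  0,  0,  0,  0,  0, 26, 74, 50, 66, 61, 45, 47, 34, 46, 47, 35,
       46, 36, 46, 50, 43, 49, 38]), array([470, 476, 482, 488, 494, 500, 506, 512, 518, 524, 530, 536, 542,
       548, 554, 560, 566, 572, 578, 584, 590, 596, 602, 608, 614]))
```

View pics/w2.png

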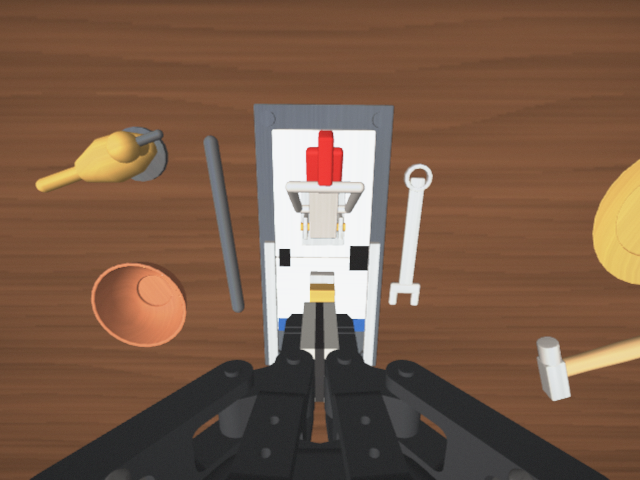

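Half is home (parting line at row 257). The tab is at columns 320–332, rows 130–185, lying along y ≈ -31. Now I grip it.

```bash
python3 -m crank '[[-0.3,[0.6,0.05,0],[0,0,0]],[-0.3,[0.6,0.05,0],[0,0,0]],[-0.3,[0.6,0.03,0],[0,0,0]],[-0.3,[0,0,0.5],[0,0,0]],[-0.3,[0,0,0.5],[0,0,0]],[-0.3,[0,0,0],[0,0,0]]]'
```

```text
t: 5.5
tcp_pos: [718.6, -32.3, 243.7]
eef_rot: [1.0, 0.001, -0.003, 0.0]
wrist_force: [-0.8, -0.2, -0.1]
width: 29.8
finger_force: 0.0
```

```bash
python3 -m crank '[[-0.3,[0.05,-0.02,0.6],[0,0,0]],[-0.3,[0.05,0,0.6],[0,0,0]],[-0.3,[0,0,0.5],[0,0,0]],[-0.3,[0,0,0.25],[0,0,0]],[-0.3,[0,0,0],[0,0,0]],[-1,[0,0,0],[0,0,0]],[-1,[0,0,0],[0,0,0]],[-1,[0,0,0],[0,0,0]],[-1,[0,0,0],[0,0,0]],[-1,[0,0,0],[0,0,0]]]'
```

```text
t: 6.33
tcp_pos: [726.7, -30.5, 171.2]
eef_rot: [1.0, 0.001, 0.002, -0.0]
wrist_force: [0.2, 1.9, 2.5]
width: 8.8
finger_force: 59.5
```

Tab is gripped (8.8 mm, 59 N). Now I pull it up and forward to raise the lever.

```bash
python3 -m crank '[[-1,[-0.25,0,-0.19],[0,0,0]],[-1,[-0.25,0,-0.19],[0,0,0]],[-1,[0,0,0],[0,0,0]]]'; python3 -m crank '[[-1,[-0.3,0,-0.17],[0,0,0]],[-1,[-0.3,0,-0.17],[0,0,0]],[-1,[0,0,0],[0,0,0]]]'
```

```text
t: 6.58
tcp_pos: [703.7, -30.3, 185.1]
eef_rot: [1.0, 0.001, -0.0, -0.0]
wrist_force: [1.2, 4.1, -3.8]
width: 8.3
finger_force: 59.2
t: 6.83
tcp_pos: [679.5, -30.2, 198.1]
eef_rot: [1.0, 0.001, -0.001, -0.0]
wrist_force: [1.2, 3.7, -4.0]
width: 8.4
finger_force: 59.4
```

```bash
python3 -m crank '[[-1,[-0.25,0,-0.09],[0,0,0]],[-1,[-0.25,0,-0.06],[0,0,0]],[-1,[0,0,0],[0,0,0]]]'
python3 - <<'E'
from h import *
p,d,W=cloud("scene");np.savez("s1.npz",p=p,d=d,W=W)
cv2.imwrite("pics/s1.png",cv2.resize(p[170:330,240:440],None,fx=4,fy=3.75*4/3.75,interpolation=cv2.INTER_CUBIC)[:600])
E
```

```text
t: 7.08
tcp_pos: [659.9, -30.2, 203.3]
eef_rot: [1.0, 0.001, -0.001, -0.001]
wrist_force: [1.3, 4.8, -9.8]
width: 8.0
finger_force: 59.1
```

View pics/s1.png

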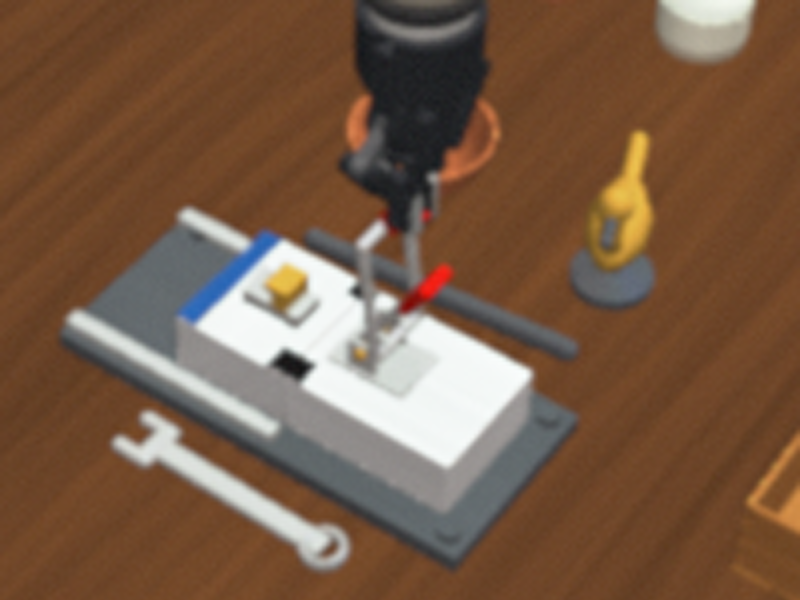

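The scene crop shows the loop standing nearly upright in the fingers, with the lever (red end at (430, 285)) raised part way. I'll measure its angle.

```bash
cat >> h.py <<'E'
def lever(n="scene"):
    p,d,W=cloud(n);p=p.astype(int)
    m=(p[...,2]>p[...,1]+90)&(p[...,2]>p[...,0]+90)&(abs(W[...,0]-650)<130)&(abs(W[...,1]+29)<25)&(W[...,2]>80)&(W[...,2]<200)
    # connected pieces
    k,l,s,c=cv2.connectedComponentsWithStats(m.astype(np.uint8))
    for i in range(1,k):
        if s[i,4]>8:
            q=np.median(W[l==i],0); x,z=600-q[0]+40,q[2]-85
            print(n,s[i,4],"mould",(600-q[0]).round(),q[1].round(),q[2].round(),"lever ang",np.arctan2(z,-x).round(2),"r",np.hypot(x,z).round())
E
python3 -c "
from h import *
lever();lever('wrist')"
```

```text
scene 50 mould -79.0 -39.0 163.0 lever ang 1.11 r 87.0
wrist 1318 mould -80.0 -31.0 164.0 lever ang 1.1 r 88.0
```

```bash
python3 -m crank '[[-1,[-0.19,0,-0.1],[0,0,0]],[-1,[-0.19,0,-0.1],[0,0,0]],[-1,[0,0,0],[0,0,0]]]';python3 -c "
from h import *
lever('wrist')"; python3 -m crank '[[-1,[-0.3,0,0.02],[0,0,0]],[-1,[-0.3,0,0.04],[0,0,0]],[-1,[-0.3,0,0.06],[0,0,0]],[-1,[0,0,0],[0,0,0]]]'; python3 -c "
from h import *
lever();lever('wrist')"
```

```text
t: 7.48
tcp_pos: [642.4, -30.3, 207.0]
eef_rot: [1.0, 0.001, -0.005, -0.001]
wrist_force: [1.6, 4.7, -21.2]
width: 8.1
finger_force: 59.1
wrist 1017 mould -71.0 -31.0 169.0 lever ang 1.22 r 90.0
t: 7.87
tcp_pos: [609.2, -30.0, 205.9]
eef_rot: [1.0, 0.001, -0.0, -0.001]
wrist_force: [2.7, 5.5, -12.5]
width: 7.9
finger_force: 58.3
scene 66 mould -51.0 -36.0 170.0 lever ang 1.44 r 85.0
wrist 1059 mould -53.0 -30.0 174.0 lever ang 1.43 r 90.0
```

```bash
python3 -m crank '[[-1,[-0.38,0,0.13],[0,0,0]],[-1,[-0.38,0,0.16],[0,0,0]],[-1,[-0.33,0,0.24],[0,0,0]],[-1,[-0.33,0,0.26],[0,0,0]],[-1,[0,0,0],[0,0,0]]]'; python3 -c "
from h import *
lever();lever('wrist')
p,d=robot.grab_frame('scene');cv2.imwrite('pics/s2.png',cv2.resize(p[170:320,240:440],None,fx=4,fy=4,interpolation=cv2.INTER_CUBIC))"
```

```text
t: 8.38
tcp_pos: [552.8, -29.7, 176.3]
eef_rot: [1.0, 0.001, 0.0, -0.001]
wrist_force: [-0.8, 6.6, 2.7]
width: 7.2
finger_force: 58.6
scene 48 mould 29.0 -34.0 185.0 lever ang 2.18 r 122.0
scene 73 mould -41.0 -35.0 171.0 lever ang 1.56 r 86.0
wrist 1935 mould -40.0 -30.0 175.0 lever ang 1.57 r 90.0
wrist 1400 mould 25.0 -30.0 195.0 lever ang 2.11 r 127.0
```

View pics/s2.png

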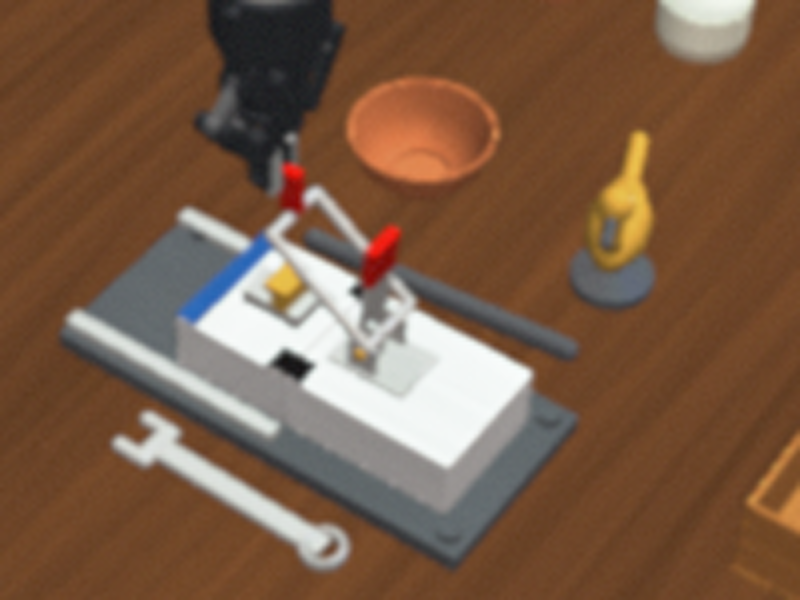

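The loop is over and leaning towards the keeper with the lever about upright. The fingers hold only the outer edge of the tab (tab at (292, 188)). I'll go down on a tighter arc.

```bash
python3 -m crank '[[-1,[-0.18,0,0.36],[0,0,0]],[-1,[-0.2,0,0.36],[0,0,0]],[-1,[0,0,0],[0,0,0]]]'; python3 -c "
from h import *
lever();lever('wrist')"
```

```text
t: 8.78
tcp_pos: [538.3, -29.6, 146.8]
eef_rot: [1.0, 0.001, 0.0, -0.001]
wrist_force: [-0.5, 7.3, 1.2]
width: 6.8
finger_force: 58.6
scene 56 mould 40.0 -33.0 158.0 lever ang 2.41 r 108.0
scene 44 mould -73.0 -36.0 168.0 lever ang 1.19 r 89.0
wrist 87 mould -60.0 -17.0 147.0 lever ang 1.26 r 65.0
wrist 1751 mould 37.0 -30.0 165.0 lever ang 2.34 r 111.0
```

```bash
python3 -c "
from h import *
p,d=robot.grab_frame('wrist');cv2.imwrite('pics/w3.png',p)"
```

```text
(no output)
```

View pics/w3.png

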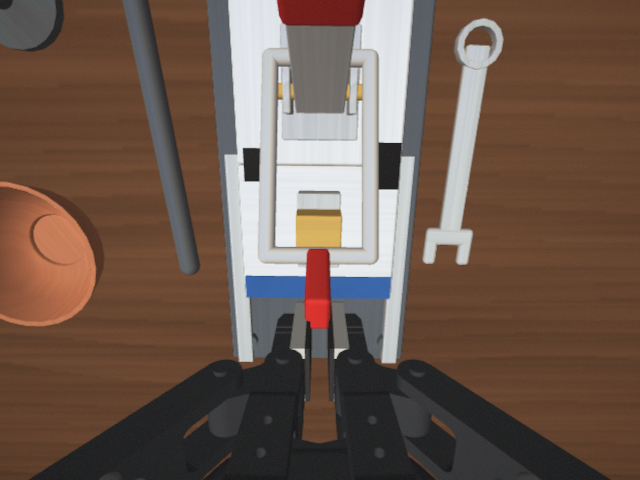

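The wrist view shows the tab (318, 290) with only its tip in the fingers. The loop straddles the keeper, with the bar at row 257 beyond it. I'll lower to rest, then regrip.

```bash
python3 -m crank '[[-1,[-0.2,0,0.2],[0,0,0]],[-1,[-0.2,0,0.2],[0,0,0]],[-1,[-0.1,0,0.28],[0,0,0]],[-1,[0,0,0],[0,0,0]]]'; python3 -c "
from h import *
lever();lever('wrist')"
```

```text
t: 9.27
tcp_pos: [521.8, -29.5, 120.8]
eef_rot: [1.0, 0.001, 0.004, -0.001]
wrist_force: [3.8, 6.7, -0.0]
width: 6.2
finger_force: 58.5
scene 56 mould 53.0 -34.0 135.0 lever ang 2.65 r 106.0
scene 62 mould -54.0 -37.0 171.0 lever ang 1.41 r 87.0
wrist 2006 mould 52.0 -30.0 139.0 lever ang 2.61 r 107.0
```

```bash
python3 -m crank '[[-1,[-0.13,0,0.1],[0,0,0]],[-1,[-0.13,0,0.13],[0,0,0]],[-1,[0,0,0],[0,0,0]]]'; python3 -c "
from h import *
lever();lever('wrist')"
```

```text
t: 9.62
tcp_pos: [512.5, -29.5, 112.7]
eef_rot: [1.0, 0.001, 0.005, -0.001]
wrist_force: [4.5, 6.5, -1.1]
width: 6.1
finger_force: 58.5
scene 50 mould 63.0 -33.0 129.0 lever ang 2.74 r 112.0
scene 97 mould -24.0 -33.0 167.0 lever ang 1.76 r 84.0
wrist 2252 mould -18.0 -30.0 173.0 lever ang 1.82 r 91.0
wrist 2107 mould 61.0 -30.0 131.0 lever ang 2.71 r 111.0
```

```bash
python3 -m crank '[[-1,[-0.05,0,0.23],[0,0,0]],[-1,[-0.02,0,0.23],[0,0,0]],[-1,[0,0,0.2],[0,0,0]],[-1,[0,0,0],[0,0,0]]]'; python3 -c "
from h import *
lever();lever('wrist')
p,d=robot.grab_frame('scene');cv2.imwrite('pics/s3.png',cv2.resize(p[170:320,240:440],None,fx=4,fy=4,interpolation=cv2.INTER_CUBIC))"
```

```text
t: 10.05
tcp_pos: [508.9, -29.5, 85.3]
eef_rot: [1.0, 0.002, 0.003, -0.001]
wrist_force: [3.2, 7.9, 0.4]
width: 5.4
finger_force: 58.5
scene 100 mould -24.0 -33.0 165.0 lever ang 1.77 r 82.0
scene 51 mould 65.0 -33.0 105.0 lever ang 2.95 r 107.0
wrist 2237 mould 63.0 -30.0 106.0 lever ang 2.94 r 105.0
```

View pics/s3.png

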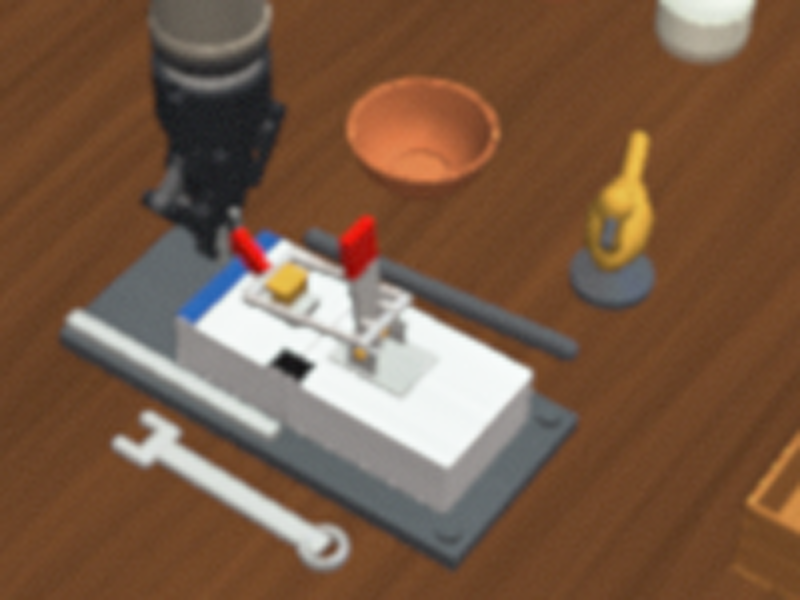

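The loop lies around the keeper with its bar beyond the brass hook (at about (255, 285)). I'll lower a little, release and back off.

```bash
python3 -m crank '[[-1,[0,0,0.15],[0,0,0]],[-1,[0,0,0.05],[0,0,0]],[-0.5,[0,0,0],[0,0,0]],[-0.5,[0,0,0],[0,0,0]],[-0.5,[0,0,0],[0,0,0]],[-0.5,[-0.5,0,-0.1],[0,0,0]],[-0.5,[-0.7,0,-0.3],[0,0,0]],[-1,[0,0,-1],[0,0,0]],[-1,[0,0,-1],[0,0,0]],[-1,[0,0,-1],[0,0,0]],[-1,[0,0,-0.8],[0,0,0]],[-1,[0,0,0],[0,0,0]]]'
python3 - <<'E'
from h import *
lever();lever('wrist')
p,d,W=cloud('wrist');cv2.imwrite('pics/w4.png',p)
q=p.astype(int);m=(q[...,2]>q[...,1]+90)&(W[...,2]>70)&(W[...,2]<140);Q=W[m];Q=Q[abs(Q[:,1]+29)<20]
print("tab",len(Q),(600-Q[:,0].min()),(600-Q[:,0].max()),np.percentile(Q[:,2],[2,50,98]))
E
```

```text
t: 11.2
tcp_pos: [461.4, -32.9, 251.4]
eef_rot: [1.0, -0.001, 0.007, 0.002]
wrist_force: [1.2, -0.0, 0.4]
width: 0.2
finger_force: 0.0
scene 103 mould -23.0 -33.0 165.0 lever ang 1.78 r 81.0
scene 50 mould 64.0 -33.0 100.0 lever ang 3.0 r 105.0
wrist 505 mould 64.0 -30.0 103.0 lever ang 2.97 r 106.0
tab 583 82.79133096361068 48.31322741982194 [ 84.77074796 102.45514527 110.18611986]
```

View pics/w4.png

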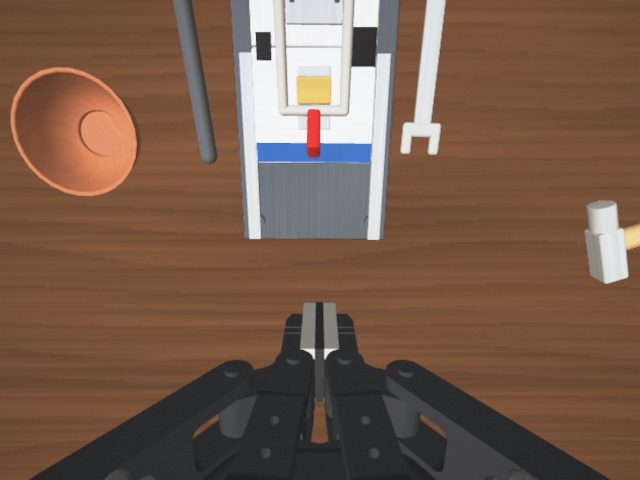

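The bar now lies on the foot behind the keeper (bar at row 112, tab at (314, 130)), with the half still home. Next I come to the keeper side of the upright lever.

```bash
python3 -m crank '[[-1,[0.78,-0.07,0],[0,0,0]],[-1,[0.78,0,0],[0,0,0]],[-1,[0.78,0,0],[0,0,0]],[-1,[0.7,0,0],[0,0,0]],[-1,[0,0,0.8],[0,0,0]],[-1,[0,0,0.8],[0,0,0]],[-1,[0,0,0.8],[0,0,0]],[-1,[0,0,0],[0,0,0]]]'
```

```text
t: 12.02
tcp_pos: [571.9, -29.4, 139.3]
eef_rot: [1.0, 0.001, -0.009, -0.0]
wrist_force: [-1.8, -0.9, -1.4]
width: 0.1
finger_force: 0.0
```

```bash
python3 -m crank '[[-1,[0.37,0,-0.15],[0,0,0]],[-1,[0.37,0,-0.15],[0,0,0]],[-1,[0.37,0,-0.1],[0,0,0]],[-1,[0.37,0,0],[0,0,0]],[-1,[0.28,0,0],[0,0,0]],[-1,[0.28,0,0.04],[0,0,0]],[-1,[0,0,0],[0,0,0]]]'; python3 -c "
from h import *
lever()"
```

```text
t: 12.6
tcp_pos: [660.6, -29.0, 161.9]
eef_rot: [1.0, 0.0, -0.001, 0.0]
wrist_force: [-0.4, -0.2, 0.6]
width: 0.2
finger_force: 0.3
scene 39 mould 56.0 -33.0 105.0 lever ang 2.94 r 98.0
scene 45 mould -76.0 -38.0 167.0 lever ang 1.16 r 89.0
```

```bash
python3 -m crank '[[-1,[0.2,0,0.2],[0,0,0]],[-1,[0.2,0,0.2],[0,0,0]],[-1,[0.24,0,0.27],[0,0,0]],[-1,[0.24,0,0.27],[0,0,0]],[-1,[0,0,0],[0,0,0]]]'; python3 -c "
from h import *
lever()"
```

```text
t: 13.07
tcp_pos: [695.4, -28.6, 121.7]
eef_rot: [1.0, 0.0, -0.001, -0.0]
wrist_force: [-0.3, -1.2, -0.4]
width: 0.0
finger_force: 0.0
scene 43 mould 50.0 -33.0 106.0 lever ang 2.92 r 92.0
scene 80 mould -110.0 -38.0 123.0 lever ang 0.5 r 80.0
```

```bash
python3 -m crank '[[-1,[0.15,0,0.25],[0,0,0]],[-1,[0.12,0,0.25],[0,0,0]],[-1,[0.05,0,0.2],[0,0,0]],[-1,[0,0,0.1],[0,0,0]],[-1,[0,0,0],[0,0,0]]]'; python3 -c "
from h import *
lever()"
```

```text
t: 13.53
tcp_pos: [708.7, -28.5, 94.9]
eef_rot: [1.0, 0.0, 0.0, 0.0]
wrist_force: [-2.8, -0.0, 10.0]
width: 0.4
finger_force: 5.2
scene 43 mould 52.0 -33.0 106.0 lever ang 2.91 r 94.0
scene 72 mould -118.0 -40.0 96.0 lever ang 0.14 r 79.0
```

```bash
python3 -m crank '[[-1,[0,0,0.1],[0,0,0]],[-1,[0,0,0.05],[0,0,0]],[-1,[0,0,0],[0,0,0]],[-1,[0,0,0],[0,0,0]]]';python3 -m crank '[[-1,[0,0,-0.7],[0,0,0]],[-1,[0,0,-1],[0,0,0]],[-1,[0,0,-1],[0,0,0]],[-1,[0,0,-1],[0,0,0]],[-1,[-1,0,-0.2],[0,0,0]],[-1,[-1,0,0],[0,0,0]],[-1,[-1,0,0],[0,0,0]],[-1,[0,0,0],[0,0,0]],[-1,[0,0,0],[0,0,0]]]'
python3 - <<'E'
from h import *
lever();lever('wrist')
p,d,W=cloud('wrist');cv2.imwrite('pics/w5.png',p)
q=p.astype(int);m=(q[...,2]>q[...,1]+90)&(W[...,2]>80)&(W[...,0]>670)&(abs(W[...,1]+29)<20);Q=W[m]
print("grip slope",len(Q),np.polyfit(Q[:,0],Q[:,2],1)[0],Q[:,2].mean())
p,d,W=cloud("top");z=W[...,2];s=(z>58)&(z<71);s[:155]=0;s[310:]=0;s[:,:290]=0;s[:,360:]=0;print(W[s][:,0].min())
E
```

```text
t: 13.92
tcp_pos: [708.8, -28.5, 94.3]
eef_rot: [1.0, 0.0, 0.001, 0.001]
wrist_force: [-12.9, -1.2, 31.9]
width: -0.1
finger_force: 15.7
t: 14.67
tcp_pos: [585.4, -29.0, 242.2]
eef_rot: [1.0, 0.0, -0.001, 0.001]
wrist_force: [-0.3, 0.1, -0.8]
width: -0.1
finger_force: 0.0
scene 45 mould 51.0 -33.0 107.0 lever ang 2.91 r 94.0
scene 110 mould -112.0 -35.0 96.0 lever ang 0.15 r 73.0
wrist 1985 mould -112.0 -31.0 95.0 lever ang 0.14 r 73.0
wrist 369 mould 50.0 -30.0 109.0 lever ang 2.88 r 94.0
grip slope 1980 -0.3824995950637477 96.33233062727876
509.1526900542927
```

View pics/w5.png

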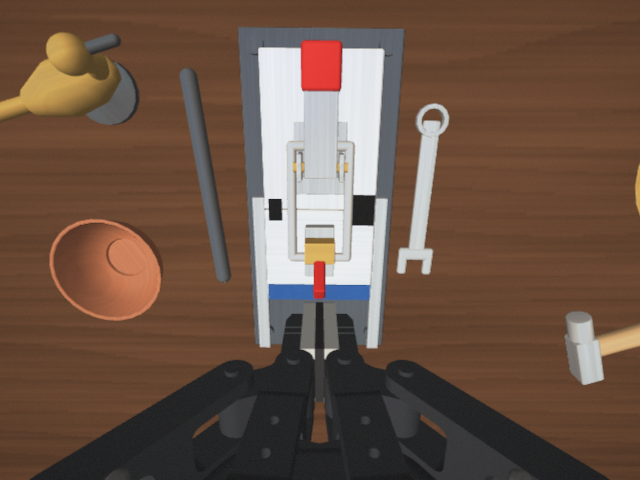

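The lever lies flat (grip top at z 95, pixel (321, 65)). The bar is tucked under the brass lip at (320, 258), and the half is home at 509 mm. Handing in.

```bash
python3 -c "
from cell import robot
print(robot.job_done())"
```

```text
the job is handed in; nothing more can be done
None
```

I closed the mould and handed the job in; no verdict came back. In the last pictures the loose half is home, the bar is hooked behind the keeper, the lever lies flat and nothing else looks moved.

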